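Hold the sprung bead tweezers at the marked gap over the red beads

ROBOT

A 6-joint arm with a two-finger parallel gripper is mounted at the origin on the work surface; the furniture and walls round the work are solid. World frame = base frame: x ahead of the robot, y to its left, z up, the work surface at z = 0. Lengths are in m, angles in rad, forces in N, time in s.
With the tool pointing down it reaches from about 0.35 to 0.85 m from the base axis. Payload 8.1 kg.
Tool frame: the origin (TCP) lies at the very end of the fingers, on their centre line; the grasp point (between the pads) lies 19 mm behind it (robot.pinch_z is the distance from the TCP to the grasp point, in m); y points along the fingers, x is the direction in which the jaws open and shut, and the axes are right-handed (so a half turn about y gives the same grasp; the last joint's range is limited). The gripper opens to 93 mm and grips with 3 to 60 N. Pads are 15 mm wide; open, the fingers measure 128 mm over their backs; the gripper's body (75 mm by 188 mm) begins 65 mm behind the grasp point.
Start: joints at [-1.326, 0.13, 1.488, -0, 1.523, -0.085], TCP at [0.194, -0.568, 0.219] pointing down, gripper open.
Joint ranges: [-2.96, 2.96], [-0.89, 2.26], [0.02, 2.5], [-1.34, 4.48], [0, 2.73], [-2.66, 2.66]. Speed limits (rad/s): [2.39, 2.39, 2.79, 3.14, 3.14, 3.14].

INTERFACE

Orientations are given as a rotation vector (axis times angle).
In Python, from plant import robot gives the robot as it stands.
- The arm moves only by the shell command python3 -m inch 'ROWS' [FORCE]. ROWS is JSON, a list of rows, each a list of 5 numbers: the closure, from -1 (fully open) to 1 (shut), then the shift along the world's x, y, z in m, then the turn about the world's z in rad. A call has 1 to 8 rows; each row is the pose to reach, as a shift and turn from the pose measured when the call began; what a row does not reach only later rows make up. A row lasts 1/8 s, in which the tool goes at most 62.5 mm and 10.7 degrees, less where a joint would pass 70% of its speed; a pose out of reach is approached as far as the arm can. A call with a gripper value outside its range is refused whole. The fingers move at their own pace and stop on an object; FORCE is the grip in N (left out, the last holds). Time passes only in rows, so rows that repeat a pose let the fingers close. It gives the time, the measured TCP pose, the force and the opening at its end, in the units of the state.
- robot.read_state(): the state, without advancing time (a new reading comes with each control period).
- robot.read_camera(name): name is "scene" or "side" or "wrist"; returns a dict with "color" (480x640x3 uint8, red, green, blue), "mtx" (3x3 intrinsics, pixels), "R" (3x3) and "t" (3): a world point X has camera coordinates R X + t; the wrist camera has in their place "hand_eye" (4x4, takes a point from camera to tool coordinates, whose origin is the TCP and whose axes are the tool frame's). Camera axes: x right, y down, z forward; pixel columns grow to the right and rows downward; lengths in m; the calibration is good to about 2 mm. A picture is of the moment at which its call begins: read the wrist's pose just before it. There is no depth.
- robot.close_job(): hands the job in, once; it reports no verdict.
The state is a dict: "t": time; "q": joint angles; "dq": joint speeds; "joint_torque": joint torques, N m; "tool_pos": TCP position; "orientation": TCP orientation; "force": force on the tool from outside, world axes, zero at the start; "wrist_torque": the same for the moment, N m; "opening": finger opening in m.
Only numpy, scipy, OpenCV 4.12 (cv2) and the standard library are available. Lean on these libraries where they do the work, as an engineer would, in place of code of your own. Each camera call takes 0.05 s, during which the arm holds its last target. There are 200 camera calls.

TASK

Take the sprung bead tweezers out of their wooden stand by the black rubber grips and hold them level in the gripper with their tips about 10 cm above the blue dish of red beads, squeezed so that the tip gap is at the mark (red pointer in the green band of the white gauge). Finish while still holding them steady there, ready for the next bead. Never pinch the tips shut, and leave the other things on the table alone.

Things in the scene. Friction and masses are not known exactly. Their poses are not given: they have to be found in the camera images.
- stand: Fixed wooden stand that carries the tweezers 45 mm above the table. Origin on the table below the tweezers' rubber grips; x along the tweezers to their tips. Base 10 mm high, x -95 to 47 mm, 66 mm wide. Back rest at x -83..-63 mm (cheeks 12 mm either side of the middle, to z 55), front rest at x 33..45 mm, 62 mm wide (end stops to z 51); between them room for the fingers down to z 10.
- tweezers: Loose steel tweezers, about 55 g, 135 mm long, 14 mm high, lying level in the stand, arms side by side, closing sideways. Origin midway between the black rubber grips, on the underside; x to the tips (at +50 mm), z up. Fixed arm (+y), spine (x -86..-62 mm) and white gauge tongue (x 24..34, y -32..11, to z 17 mm) are one piece; the arm at -y is sprung.
- grips (a point): Between the two black rubber grips, 7 mm above the tweezers' underside, same axes. Each 26 mm long, 14 mm high. Outer face of the fixed one at y +15 mm, of the sprung one at y -22.6 mm free, -15 mm at the marked gap (faces then parallel). So squeeze from 37.6 to 30 mm; 1 mm here is 1.6 mm of tip gap. Takes about 4 N at first, 8 N at the mark.
- tweezers_arm (a joint): Angle of the sprung arm (rad): 0 = free, tip gap 20 mm; grows when squeezed; 0.089 = marked gap, 8 mm; 0.148 = tips shut. Gap in mm = 20 - 135 x value. A red pointer on this arm stands at the black line on the white gauge tongue at the mark; the green band round the line is 5.5 to 10.5 mm of gap (0.107 to 0.070 rad).
- tip_mid (a point): Point fixed to the tweezers midway between the tips as they stand at the marked gap: 50 mm ahead of the tweezers' origin along x, 7 mm above the underside.
- bead_dish: Blue saucer of red 6 mm beads, fixed, 66 mm across the rim, 14 mm high. Origin: centre of its underside. (Not listed: the solid drawer cabinet left of the robot fills x -0.09..0.21 m, y 0.24..0.40 m, 0.22 m high, an open drawer and handles to y 0.17. An arm with a wide shoulder meets it when it faces ahead; it can stay turned left and lean the gripper along the tweezers by up to 45 degrees.)
- loupe: Black eye loupe, 34 x 34 x 30 mm, loose, leave alone. Origin: centre of the underside.
- tape: Roll of masking tape lying flat, 104 x 102 x 25 mm, loose, leave alone. Origin: centre of the underside.
- pot: Frosted pot with white lid, 50 x 50 x 38 mm, loose, leave alone. Origin: centre of the underside.
- bead_tube: Capped tube of beads, 16 x 16 x 74 mm, standing, loose, leave alone. Origin: centre of the underside.
Not all that is in view belongs to the job. Several things look just like the bead_dish: the one meant starts nearest to the robot's base.

How it is judged:
By the outcome, as a careful person would: the job done as asked, in the order asked, and still so for the second after the job is handed in, while the arm keeps its last pose, push and grip.
It also fails if it takes over 32 s, if anything falls off the work surface, if the arm or the gripper's body presses on something with over 40 N, if the wrist force passes 120 N, or if a joint passes its speed limit or range.

## Working session

There is one attempt and no reset: what is moved stays moved. The work goes in short steps, Python scripts to look and compute and a shell command to move; the robot and the scene stay as the last step left them, time stands still between calls to the robot, and variables do not carry over. Pictures are saved under pics/ and viewed, about 8 in all and at most 12, crops included, and the job is handed in when it is done.

```bash
mkdir -p pics; ls
cat > h.py <<'E'
import numpy as np, cv2
from plant import robot
def snap(n,f):
    c=robot.read_camera(n); cv2.imwrite('pics/'+f,c['color'][:,:,::-1]); np.savez('pics/'+f+'.npz',**{k:np.array(v) for k,v in c.items()}); return c
def world(c,u,v,z):
    d=c['R'].T@np.linalg.inv(c['mtx'])@np.array([u,v,1.]); o=-c['R'].T@c['t']
    return o+d*(z-o[2])/d[2]
E
python3 - <<'E'
from h import *
for n in ('scene','side'):
    c=snap(n,n+'1.png'); print(n,-c['R'].T@c['t'],c['mtx'][0,0])
print(robot.read_state())
E
```

```text
pics
scene [-0.01984736  0.6177133   0.53825494] 539.9847191699198
side [0.47765082 0.96484018 0.4262239 ] 538.180458617127
{'t': 0.1, 'q': array([-1.32638603e+00,  1.31069414e-01,  1.48916037e+00,  6.82325838e-05,
        1.52296024e+00, -8.54133226e-02]), 'dq': array([ 5.37389257e-05, -4.73115678e-04, -1.56213010e-03, -5.04802264e-04,
        1.17766727e-03,  6.02347386e-04]), 'joint_torque': array([ 9.64734245e-04, -5.61344647e+01, -4.93093407e+01,  7.69859855e-02,
        2.91355076e-02, -6.44617467e-05]), 'tool_pos': array([ 0.19424446, -0.56716855,  0.21770751]), 'orientation': array([-1.34625355,  0.96370833, -0.96176867]), 'force': array([ 0.68729045,  0.03459021, -0.24821035]), 'wrist_torque': array([ 0.02837835, -0.02471096, -0.08524006]), 'opening': 0.09311577587246274}
```

View pics/scene1.png

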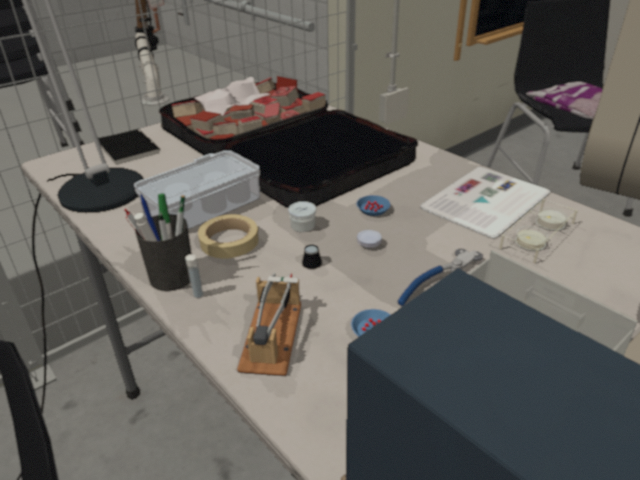

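View pics/side1.png

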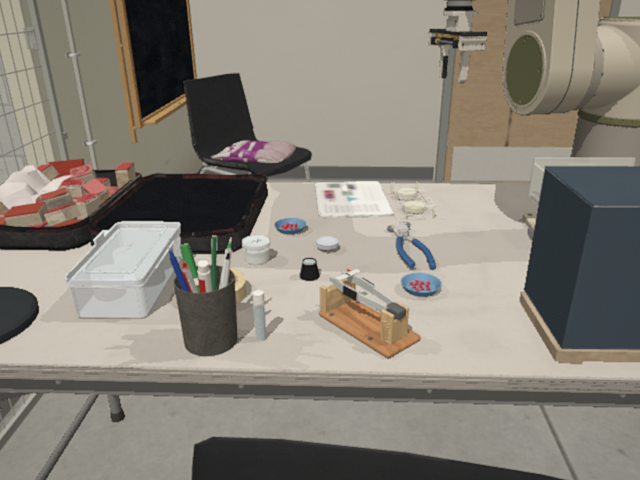

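The scene view shows the stand at about (272,330), dishes at (372,323) and (374,206), and the loupe at (312,257). In the side view the stand is at (368,315), and the dishes are at (421,285) and (291,226). Next I'll zoom in on the stand in both.

Run:
```python
from h import *
A=cv2.imread('pics/scene1.png')[260:380,230:330]; B=cv2.imread('pics/side1.png')[260:360,310:450]
A=cv2.resize(A,None,fx=4,fy=4,interpolation=2);B=cv2.resize(B,None,fx=3,fy=3,interpolation=2)
o=np.zeros((480,820,3),np.uint8);o[:,:400]=A;o[:300,400:820]=B
cv2.imwrite('pics/zoom.png',o[:,:800])
for n,P in (('scene',[(372,323),(374,206),(312,257)]),('side',[(421,285),(291,226),(310,270)])):
    c=np.load(f'pics/{n}1.png.npz'); 
    for p in P: print(n,p,world(c,*p,0.012).round(3))
```

```text
scene (372, 323) [0.361 0.206 0.012]
scene (374, 206) [ 0.581 -0.024  0.012]
scene (312, 257) [0.536 0.167 0.012]
side (421, 285) [0.358 0.218 0.012]
side (291, 226) [ 0.586 -0.014  0.012]
side (310, 270) [0.536 0.173 0.012]
```

View pics/zoom.png

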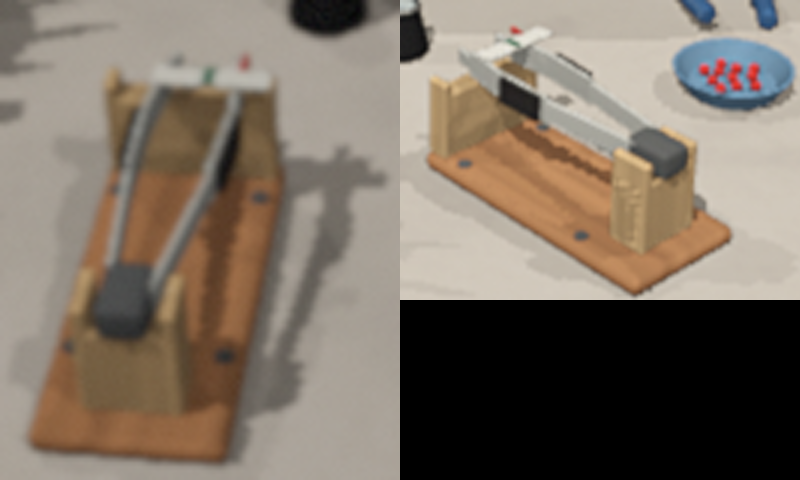

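```bash
cat > fit.py <<'E'
from h import *
from scipy.optimize import least_squares
C={n:dict(np.load(f'pics/{n}1.png.npz')) for n in('scene','side')}
def proj(c,X): p=c['mtx']@(c['R']@X+c['t']); return p[:2]/p[2]
s=lambda u,v:(230+u/4,260+v/4); d=lambda u,v:(310+(u-400)/3,260+v/3)
O=[('scene',(-95,33,10),s(30,437)),('scene',(-95,-33,10),s(226,450)),('scene',(47,-33,10),s(283,180)),
('side',(-95,33,10),d(635,286)),('side',(-95,-33,10),d(730,234)),('side',(47,33,10),d(430,156))]
def f(p,r=1):
    c,q=np.cos(p[2]),np.sin(p[2]);R=np.array([[c,-q,0],[q,c,0],[0,0,1]])
    return np.array([proj(C[n],R@np.array(X)/1e3+[p[0],p[1],0])-uv for n,X,uv in O]).ravel()
r=least_squares(f,[.42,.25,.2]);print(r.x.round(4),f(r.x).round(1))
c=C['side'];print(world(c,421,282.7,.014))
c=C['scene'];print(world(c,370,322,.014))
E
python3 fit.py
python3 - <<'E'
from h import *
from scipy.spatial.transform import Rotation as R
s=robot.read_state();print(R.from_rotvec(s['orientation']).as_matrix().round(3));print(robot.pinch_z);c=robot.read_camera('wrist');print(c['hand_eye'],c['mtx'])
E
```

```text
[ 0.4592  0.3044 -0.8298] [-3.5  0.6 -1.7  1.4  0.3 -4.7  1.3 -1.4  3.6 -3.3 -1.2 -2.7]
[0.35767904 0.21433332 0.014     ]
[0.36254403 0.20786773 0.014     ]
[[ 0.324 -0.     0.946]
 [-0.946  0.002  0.324]
 [-0.002 -1.     0.   ]]
0.0188
[[ 9.99999937e-01  2.65999560e-05 -3.54262846e-04 -4.09185840e-04]
 [ 3.46736799e-04 -2.90200169e-01  9.56965904e-01 -1.65965794e-01]
 [-7.73518869e-05 -9.56965967e-01 -2.90200160e-01  8.08237890e-02]
 [ 0.00000000e+00  0.00000000e+00  0.00000000e+00  1.00000000e+00]] [[364.63197793   0.         323.42024461]
 [  0.         364.63197793 242.97023397]
 [  0.           0.           1.        ]]
```

```bash
python3 - <<'E'
from h import *
c=np.load('pics/side1.png.npz')
for p in [(208,345),(260,337),(368,345)]: print(p,world(c,*p,0).round(3))
c=np.load('pics/scene1.png.npz')
for p in [(168,283),(197,295)]: print(p,world(c,*p,0).round(3))
E
python3 -m inch '[[-1,0.04,0.04,0.01,0.17],[-1,0.08,0.08,0.02,0.34],[-1,0.12,0.13,0.03,0.51],[-1,0.16,0.18,0.04,0.68],[-1,0.20,0.22,0.05,0.85],[-1,0.23,0.27,0.06,1.02],[-1,0.26,0.32,0.07,1.19],[-1,0.29,0.37,0.08,1.36]]'
```

```text
(208, 345) [0.661 0.371 0.   ]
(260, 337) [0.593 0.35  0.   ]
(368, 345) [0.446 0.364 0.   ]
(168, 283) [0.65  0.371 0.   ]
(197, 295) [0.593 0.352 0.   ]
t: 1.15
tool_pos: [0.4848, -0.1954, 0.2979]
orientation: [-1.569, -0.097, 0.099]
force: [-0.3, 0.3, 0.2]
opening: 0.0932
```

```bash
python3 -m inch '[[-1,0,0.06,0,0.1],[-1,0,0.12,0,0.2],[-1,0,0.18,-0.01,0.3],[-1,-0.01,0.24,-0.02,0.4],[-1,-0.02,0.3,-0.03,0.5],[-1,-0.03,0.36,-0.04,0.6],[-1,-0.03,0.42,-0.05,0.7],[-1,-0.03,0.48,-0.05,0.7]]' && python3 -m inch '[[-1,0,0,0,0],[-1,0,0,0,0]]'
python3 - <<'E'
from h import *
s=robot.read_state();c=snap('wrist','w1.png');np.savez('pics/w1s.npz',**s);print(s['q'],s['dq'].round(3),s['joint_torque'].round(1),s['tool_pos'])
E
```

```text
t: 2.15
tool_pos: [0.4538, 0.2863, 0.2468]
orientation: [-1.473, -0.643, 0.648]
force: [0.9, -0.5, 0.8]
opening: 0.0933
t: 2.4
tool_pos: [0.4534, 0.2861, 0.2463]
orientation: [-1.474, -0.643, 0.65]
force: [0.9, 0.1, -0.2]
opening: 0.0929
[ 4.68010957e-01 -4.85149351e-02  1.62186897e+00 -1.05937130e-03
  1.57241976e+00 -3.59302766e-01] [-0.033 -0.02   0.007 -0.002  0.001 -0.003] [  1.5 -46.4 -49.7   0.2   0.    0.1] [0.45344914 0.28612419 0.24629699]
```

View pics/w1.png

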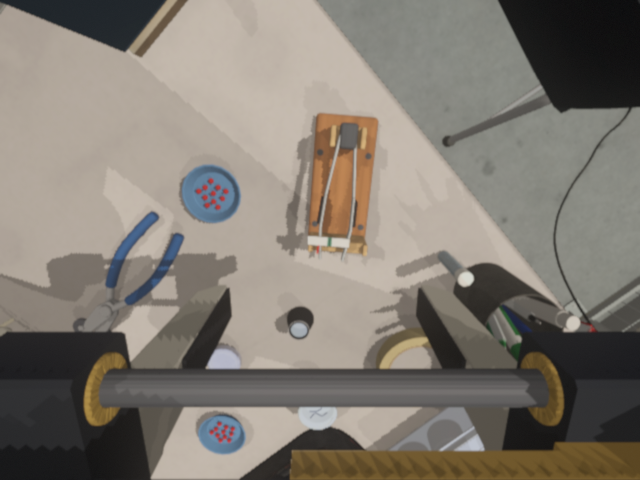

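Wrist view: the stand is at (342,185) with its spine up at (349,136) and the gauge at (329,241). The target dish is at (211,194) and the loupe at (299,322). I'll zoom in to get exact points.

Run:
```python
from h import *
A=cv2.imread('pics/w1.png')[105:265,170:390]
cv2.imwrite('pics/wz.png',cv2.resize(A,(770,560),interpolation=2))
```

```text
(no output)
```

View pics/wz.png

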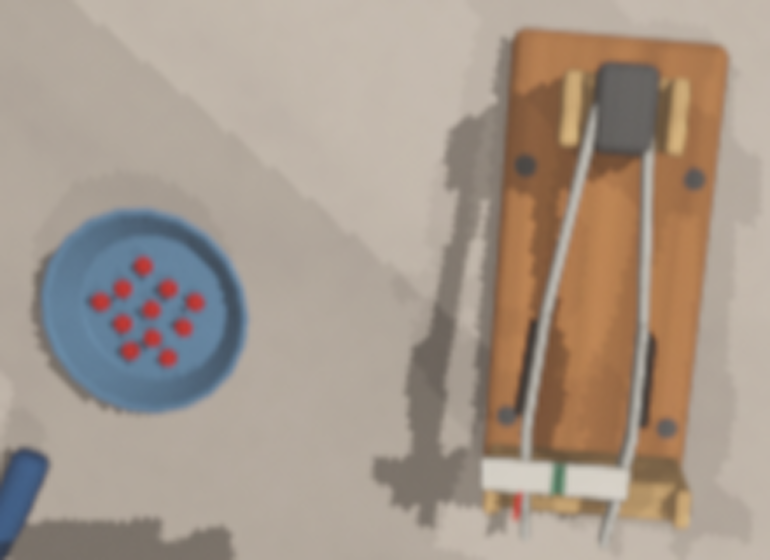

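```bash
cat > fit2.py <<'E'
from h import *
from scipy.optimize import least_squares
from scipy.spatial.transform import Rotation as Ro
S=np.load('pics/w1s.npz');c=dict(np.load('pics/w1.png.npz'))
T=np.eye(4);T[:3,:3]=Ro.from_rotvec(S['orientation']).as_matrix();T[:3,3]=S['tool_pos']
M=np.linalg.inv(T@c['hand_eye']);c['R']=M[:3,:3];c['t']=M[:3,3]
proj=lambda X:(lambda p:p[:2]/p[2])(c['mtx']@(c['R']@X+c['t']))
s=lambda u,v:np.array((170+(u-1.25)/3.5,105+(v-1.25)/3.5))
O=[((-95,-33,10),s(514,30)),((-95,33,10),s(728,45)),((24,-32,62),s(484,457)),((24,11,62),s(630,470)),((34,-32,62),s(483,487)),((34,11,62),s(628,499)),((-74,0,59),s(628,108)),((39,31,51),s(690,505))]
def f(p):
    C,q=np.cos(p[2]),np.sin(p[2]);R=np.array([[C,-q,0],[q,C,0],[0,0,1]])
    return np.array([proj(R@np.array(X)/1e3+[p[0],p[1],0])-uv for X,uv in O]).ravel()
r=least_squares(f,[.44,.29,-.75]);print(r.x.round(4),f(r.x).round(1))
print('dish',world(c,*s(143,310),.014)); x=T[:3,0];print('jaw yaw',np.arctan2(x[1],x[0]),T[:3,1])
E
python3 fit2.py
```

```text
[ 0.4611  0.3021 -0.8179] [-0.7 -1.5  1.3 -0.8 -0.5 -0.   0.7 -0.6 -0.9  1.   0.3  0.6 -0.7 -0.
  0.6  1.7]
dish [0.35569475 0.20633912 0.014     ]
jaw yaw 0.8273152440546804 [-0.00325362 -0.00283161 -0.9999907 ]
```

```bash
python3 -m inch '[[-1,0.006,0.014,-0.03,-0.075],[-1,0.006,0.014,-0.08,-0.075],[-1,0.006,0.014,-0.13,-0.075],[-1,0.006,0.014,-0.16,-0.075],[-1,0.006,0.014,-0.185,-0.075],[-1,0.006,0.014,-0.205,-0.075],[-1,0.006,0.014,-0.213,-0.075],[-1,0.006,0.014,-0.213,-0.075]]' 20
python3 - <<'E'
from h import *
s=robot.read_state();print(s['tool_pos'],s['force'])
a=snap('side','s2.png')['color'][230:370,290:450];b=snap('wrist','w2.png')['color']
o=np.zeros((480,800,3),np.uint8);o[:360,:411]=cv2.resize(a,(411,360),interpolation=2);o[:292,411:]=cv2.resize(b,(389,292),interpolation=3)
cv2.imwrite('pics/m2.png',o[:,:,::-1])
E
```

```text
t: 3.45
tool_pos: [0.46, 0.2985, 0.0336]
orientation: [-1.491, -0.583, 0.59]
force: [0.5, -0.3, -0.1]
opening: 0.0929
[0.45999343 0.29854941 0.03364219] [ 0.52211323 -0.25332005 -0.13357947]
```

View pics/m2.png

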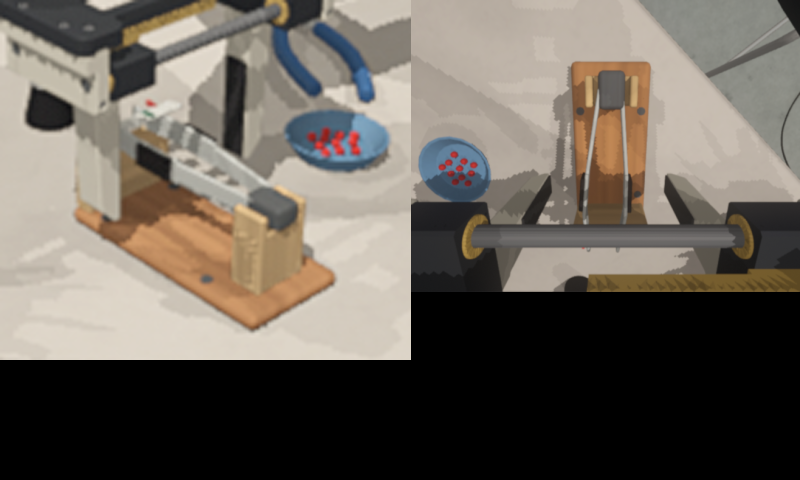

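Run:
```python
from h import *
c=np.load('pics/w2.png.npz');H=np.linalg.inv(c['hand_eye'])
im=cv2.imread('pics/w2.png');x0,y0=260,250
im=cv2.resize(im[y0:400,x0:400],None,fx=4,fy=4,interpolation=2)
for x in (-.0226,-.015,.015):
  for z in (-.013,0,.013):
    p=H@[x,-.0258,z,1];p=c['mtx']@p[:3];p=p[:2]/p[2];print(x,z,p.round(1))
    cv2.circle(im,(int((p[0]-x0)*4),int((p[1]-y0)*4)),3,(0,255,0),-1)
cv2.imwrite('pics/w2z.png',im)
```

```text
-0.0226 -0.013 [272.3 355.3]
-0.0226 0 [271.1 329.2]
-0.0226 0.013 [269.8 301.8]
-0.015 -0.013 [289.5 355.3]
-0.015 0 [288.6 329.2]
-0.015 0.013 [287.8 301.8]
0.015 -0.013 [357.2 355.3]
0.015 0 [358.  329.2]
0.015 0.013 [358.9 301.8]
```

View pics/w2z.png

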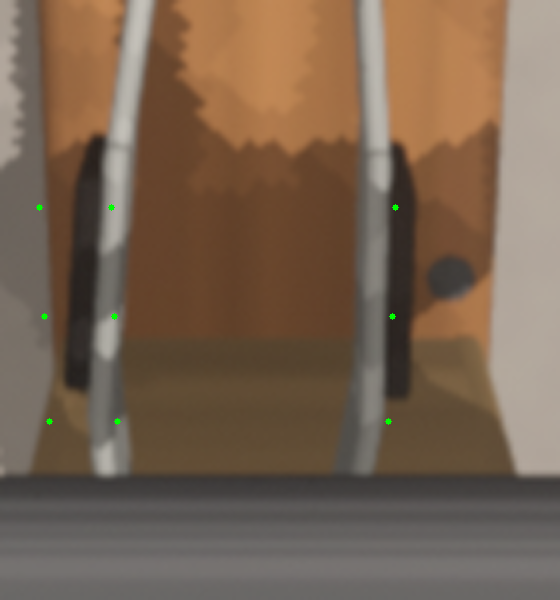

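Overlay of the planned pad lines on the grips: the tool is about 2.5 mm too far forward and laterally as planned. I'll correct that and close partway.

```bash
python3 -m inch '[[-0.6,-0.001,0.001,0,0],[-0.3,-0.002,0.002,0,0],[0,-0.002,0.002,0,0],[0.15,-0.002,0.002,0,0],[0.25,-0.002,0.002,0,0],[0.25,-0.002,0.002,0,0],[0.25,-0.002,0.002,0,0],[0.25,-0.002,0.002,0,0]]' 8
```

```text
t: 4.55
tool_pos: [0.4587, 0.3014, 0.0347]
orientation: [-1.491, -0.585, 0.588]
force: [0.3, 0.6, -0.3]
opening: 0.035
```

```bash
python3 -m inch '[[0.29,0,0,-0.001,0],[0.33,0,0,-0.001,0],[0.33,0,0,-0.001,0],[0.33,0,0,-0.001,0]]' 12
```

```text
t: 5.05
tool_pos: [0.4594, 0.3018, 0.0345]
orientation: [-1.491, -0.586, 0.587]
force: [-0.1, -0.0, 5.8]
opening: 0.0316
```

```bash
python3 -m inch '[[0.33,0,0,0.003,0],[0.34,0,0,0.01,0],[0.345,0,0,0.02,0],[0.35,0,0,0.035,0],[0.355,0,0,0.055,0],[0.355,0,0,0.075,0],[0.355,0,0,0.085,0],[0.355,0,0,0.085,0]]' 12
python3 - <<'E'
from h import *
a=snap('side','s3.png')['color'][190:370,260:460];b=snap('wrist','w3.png')['color'][150:400,230:430]
o=np.zeros((500,800,3),np.uint8);o[:360,:400]=cv2.resize(a,(400,360),interpolation=2);o[:500,400:]=cv2.resize(b,(400,500),interpolation=2)
cv2.imwrite('pics/m3.png',o[:,:,::-1])
E
```

```text
t: 6.05
tool_pos: [0.4601, 0.3022, 0.1208]
orientation: [-1.491, -0.588, 0.585]
force: [-0.2, -1.2, -0.7]
opening: 0.0301
```

View pics/m3.png

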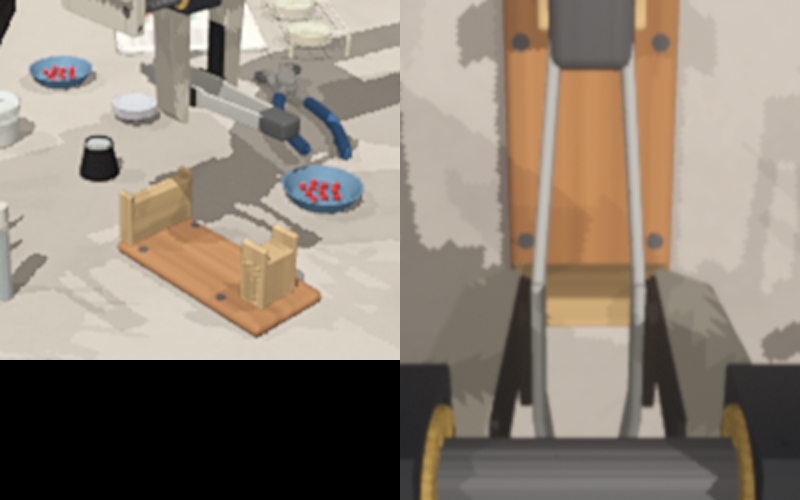

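Run:
```python
from h import *
c=np.load('pics/w3.png.npz');H=np.linalg.inv(c['hand_eye'])
def P(x,y,z):
    p=H@[x,y,z,1];p=c['mtx']@p[:3];return (p[:2]/p[2]).round(1)
# grasp height: grips centre vs pinch ~1.5-2 mm lower
for name,h in(('nominal',-.0188-.007+.0015),):
  for dx in (0,):
   print('grip front',P(.015,h,-.013),'rear',P(.015,h,.013))
   for pitch in (-6,-3,0,3,6):
    t=np.radians(pitch);print(pitch,'spine front L/R',P(-.0125,h-.062*np.sin(t),.062*np.cos(t)),'back edge',P(0.0,h-.086*np.sin(t),.086))
b=cv2.imread('pics/w3.png')[60:260,230:430];cv2.imwrite('pics/w3z.png',cv2.resize(b,None,fx=3,fy=3,interpolation=2))
a=cv2.imread('pics/side1.png')
```

```text
grip front [356.9 353.3] rear [358.5 300.3]
-6 spine front L/R [292.4 183.6] back edge [323.3 120.3]
-3 spine front L/R [291.7 184. ] back edge [323.3 119.9]
0 spine front L/R [291.  184.9] back edge [323.3 119.5]
3 spine front L/R [290.3 186.3] back edge [323.3 119.1]
6 spine front L/R [289.6 188.2] back edge [323.3 118.6]
```

View pics/w3z.png

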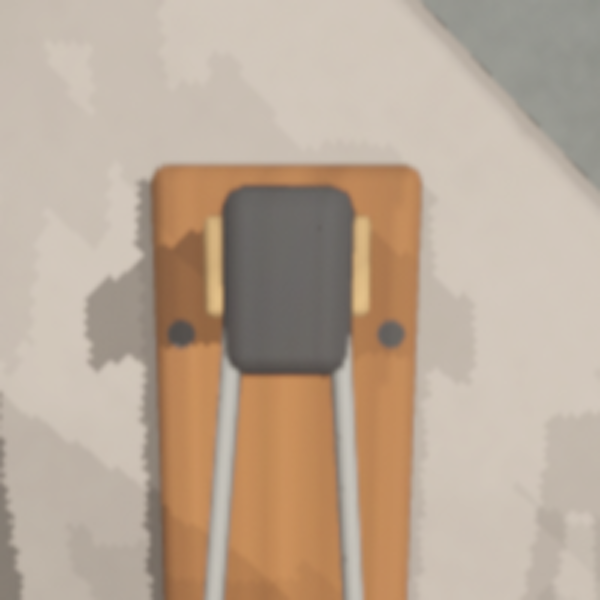

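```bash
python3 -m inch '[[0.355,-0.01,-0.005,0,-0.05],[0.355,-0.02,-0.01,0,-0.15],[0.355,-0.03,-0.02,0,-0.25],[0.355,-0.04,-0.025,0,-0.35],[0.355,-0.05,-0.03,0,-0.45],[0.355,-0.06,-0.035,0,-0.55],[0.355,-0.07,-0.04,0,-0.65],[0.355,-0.08,-0.05,0,-0.75]]' && python3 -m inch '[[0.355,0,0,0,-0.1],[0.355,0,0,-0.005,-0.2],[0.355,0,0,-0.01,-0.3],[0.355,0,0,-0.017,-0.4],[0.355,0,0,-0.024,-0.45],[0.355,0,0,-0.029,-0.45],[0.355,0,0,-0.029,-0.45]]'
cat > chk.py <<'E'
from h import *
from scipy.spatial.transform import Rotation as Ro
import sys
k=sys.argv[1]
s=robot.read_state();R=Ro.from_rotvec(s['orientation']).as_matrix()
f=lambda x,y,z:s['tool_pos']+R@np.array([y,-.0188-(z-.007)+.0015,-x])  # tweezers coords, level
print('tcp',s['tool_pos'],'down',R[:,1].round(3),'tip',f(.05,0,.007).round(4),'open',s['opening'],'q',s['q'].round(2))
ims=[]
for n in('side','scene'):
    c=snap(n,n+k+'.png');im=c['color'][:,:,::-1].copy()
    pj=lambda X:(lambda p:p[:2]/p[2])(c['mtx']@(c['R']@X+c['t']))
    o=pj(f(0,0,.007));x0,y0=[int(np.clip(v,a,b)) for v,a,b in zip(o-[66,80],(0,0),(507,330))]
    im=cv2.resize(im[y0:y0+150,x0:x0+133],None,fx=3,fy=3,interpolation=2)
    for X in((.05,.004,.014),(.05,-.004,.014),(-.086,0,.014),(-.086,0,0),(.029,-.03,.017)):
        p=pj(f(*X));cv2.circle(im,tuple(int(v) for v in ((p-[x0,y0])*3).round()),2,(0,255,0),-1)
    ims.append(im)
cv2.imwrite(f'pics/chk{k}.png',np.hstack(ims))
E
python3 chk.py 4
```

```text
t: 7.15
tool_pos: [0.378, 0.2512, 0.1178]
orientation: [-1.572, 0.005, 0.0]
force: [-0.7, 0.1, -0.3]
opening: 0.0303
t: 8.02
tool_pos: [0.3774, 0.2508, 0.0879]
orientation: [-1.543, 0.358, -0.351]
force: [0.7, -0.9, -0.1]
opening: 0.0302
tcp [0.37736215 0.25082595 0.08790939] down [-0.005 -0.001 -1.   ] tip [0.3556 0.2059 0.1053] open 0.030221037407065086 q [ 0.47 -0.17  2.03  0.    1.29  0.92]
```

View pics/chk4.png

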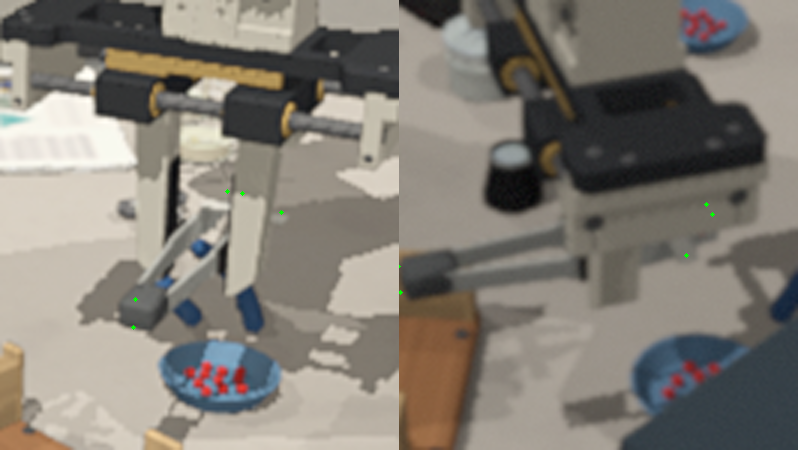

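Level, with projected points matching the images. I'll turn the tips toward −x so that the gauge faces the scene camera, keeping the tips over the dish.

```bash
python3 -m inch '[[0.355,0.003,-0.003,0.005,-0.07],[0.355,0.007,-0.008,0.005,-0.22],[0.355,0.012,-0.014,0.005,-0.37],[0.355,0.017,-0.021,0.005,-0.52],[0.355,0.022,-0.028,0.005,-0.67],[0.355,0.026,-0.034,0.005,-0.82],[0.355,0.029,-0.039,0.005,-0.97],[0.355,0.031,-0.042,0.005,-1.1]]' && python3 -m inch '[[0.355,0,0,0,0],[0.355,0,0,0,0],[0.355,0,0,0,0]]'
sed -i 's/-\[66,80\]/-[50,50]/; s/y0+150,x0:x0+133/y0+100,x0:x0+100/; s/fx=3,fy=3/fx=4,fy=4/; s/\*3).round/*4).round/; s/,2,(0,255,0)/,1,(255,0,255)/' chk.py; python3 chk.py 5
```

```text
t: 9.12
tool_pos: [0.4094, 0.209, 0.0942]
orientation: [-1.214, 1.201, -1.195]
force: [0.0, -0.1, 0.3]
opening: 0.0303
t: 9.5
tool_pos: [0.4094, 0.2092, 0.0943]
orientation: [-1.215, 1.199, -1.194]
force: [0.6, -0.3, -1.2]
opening: 0.0304
tcp [0.40935345 0.20917796 0.09425586] down [-0.001  0.004 -1.   ] tip [0.3594 0.2083 0.1116] open 0.030448880143617744 q [ 0.36 -0.16  2.01  0.    1.29  1.91]
```

View pics/chk5.png

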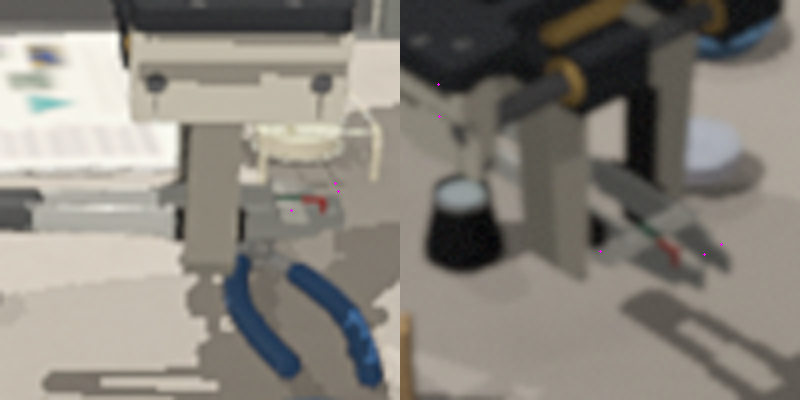

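The red pointer looks in line with the green band in both views. The tips appear a little lower than my projection, so I'll check numerically for slip in the wrist images and enlarge the gauge.

Run:
```python
from h import *
snap('wrist','w5.png')
g=lambda k:cv2.imread(f'pics/w{k}.png',0).astype(np.float32)
tpl=g(3)[118:200,300:352]
for k in (2,5):
    best=[]
    for sc in np.arange(.92,1.09,.01):
        t=cv2.resize(tpl,None,fx=sc,fy=sc);r=cv2.matchTemplate(g(k)[80:240,270:390],t,cv2.TM_CCOEFF_NORMED)
        _,v,_,l=cv2.minMaxLoc(r);best.append((round(float(v),3),round(float(sc),2),270+l[0]+t.shape[1]/2,80+l[1]+t.shape[0]/2))
    print(k,sorted(best)[-3:],'ref',326,159)
c=np.load('pics/w5.png.npz');H=np.linalg.inv(c['hand_eye'])
for dz in(0,.004,.008):
    p=[(lambda p:(p[:2]/p[2]).round(1))(c['mtx']@(H@[x,-.0243+dz,z,1])[:3]) for x,z in((-.009,.062),(.009,.062),(0,.086))];print(dz,p)
a=cv2.imread('pics/side5.png');b=cv2.imread('pics/scene5.png')
def win(n,im):
    c=np.load(f'pics/{n}5.png.npz');p=c['mtx']@(c['R']@np.array([.38,.209,.115])+c['t']);u,v=(p[:2]/p[2]).astype(int);return cv2.resize(im[v-15:v+25,u-20:u+20],(400,400),interpolation=cv2.INTER_CUBIC)
w5=cv2.imread('pics/w5.png')[100:360,220:420]
cv2.imwrite('pics/gauge.png',np.hstack([win('side',a),win('scene',b)]))
```

```text
2 [(0.578, 1.01, 330.5, 154.5), (0.582, 0.99, 330.5, 155.5), (0.591, 1.02, 330.5, 155.0)] ref 326 159
5 [(0.876, 0.99, 325.5, 159.5), (0.879, 1.01, 326.5, 159.5), (0.881, 1.0, 326.0, 159.0)] ref 326 159
0 [array([301.2, 182.9]), array([347.7, 182.9]), array([324.5, 117.3])]
0.004 [array([301.7, 181.6]), array([347.1, 181.6]), array([324.4, 117.7])]
0.008 [array([302.3, 180.3]), array([346.5, 180.3]), array([324.4, 118.1])]
```

View pics/gauge.png

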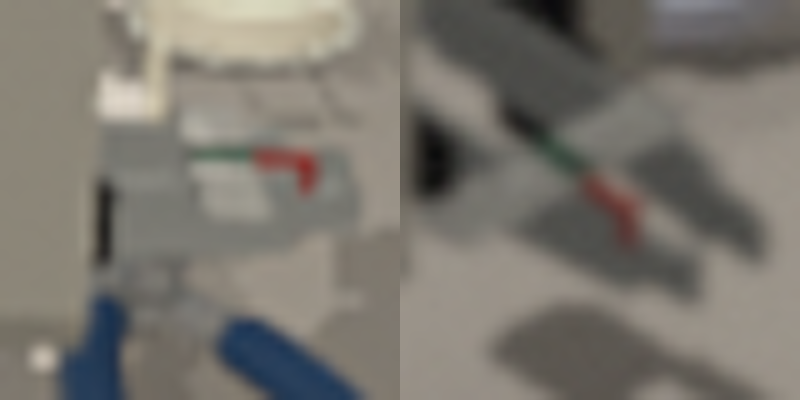

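```bash
python3 -m inch '[[0.355,0,0,0,0],[0.355,0,0,0,0],[0.355,0,0,0,0],[0.355,0,0,0,0]]'; python3 -c "
from plant import robot
s=robot.read_state();print(s['t'],s['tool_pos'],s['opening'],abs(s['dq']).max());robot.close_job()"
```

```text
t: 10.15
tool_pos: [0.4093, 0.2091, 0.0942]
orientation: [-1.215, 1.2, -1.195]
force: [0.4, -0.5, -0.2]
opening: 0.0306
10.15 [0.40929593 0.2091059  0.09416577] 0.030579046771960907 0.0018601086103699795
the job is handed in; nothing more can be done
```

The tweezers are out of the stand, held by the black rubber grips and squeezed to the mark, with their tips over the blue dish nearest the robot. I handed the job in at 10.15 s.

**Tip position:** by my reckoning the tips are at about (0.359, 0.208, 0.11) m. The wrist camera puts the dish at (0.356, 0.206) m. The scene and side cameras put it up to about 8 mm away from that, and I trusted the wrist view most.

**Height:** in the last side and scene views the tips looked up to about 8 mm lower than I projected. I put this down to camera calibration, so the tips may be slightly under 11 cm above the table.

**Squeeze:** the red pointer lines up with the green band in both enlarged views. The opening crept from 30.1 to 30.6 mm between the lift and hand-in. That is about 9 mm of tip gap, inside the band, and the tips were never near shut.

**Hold:** the wrist view showed no slip between the lift and the final pose, and the arm was still. The tweezers looked level in the camera checks.

I saw no sign that anything else on the table was touched, but I did not do a separate final check of those objects.

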